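# Hang the draining basket in the notch of the bath rail

### The job

Pick up the small steel draining basket by its black grip and hook its bent lip over the notched rail on the robot's side of the steel rinsing bath, so that the basket hangs inside the bath. Where the notch lies has to be found, by sliding the lip gently along the rail if need be, until it drops in and sits fully home and upright; then let go. Press and push only lightly, never with more than 20 N on the bath; keep the basket upright all the while, never more than 15 degrees askew, and leave the glassware and crucible around it where they stand.

Things in the scene. Friction and masses are not known exactly. Their poses are not given: they have to be found in the camera images.
- bath: Fixed open steel bath, 120 (its x) by 230 mm (its y), walls 4 mm, inner floor 10 mm up; origin centre of underside, z up. Its -x wall, facing the robot, carries a level adjustable rail, 5 mm thick, with one square notch 41 mm wide, 8 mm deep (floor 85 mm above the worktop). The other walls end in a bead 96 mm high. The rail holds still, but its setting differs each time.
- rail_mid (a point): Point fixed to the bath, half-way along the rail wall, in the wall's mid-plane, level with the rail's top edge (93 mm above the worktop). y runs along the rail, +x into the bath. The notch's middle lies anywhere from -30 to +30 mm from here along y; where is not reported, but can be felt or seen. Elsewhere the edge is level (flanks 0.3 mm lower).
- basket_grip (a point): Centre of the loose basket's black grip, 12 (x) by 30 (y) by 42 mm (z), 106 mm above the basket's underside. z up, y along the lip, +x from lip to cup. The grip is sprung: pressed down over the lip it gives up to 8 mm, about 2 N at first and 1.5 N more per mm, then is solid. The cup, 40 by 48 by 30 mm high, centred 24 mm in +x of here, stands on the worktop. 145 to 210 g in all.
- basket_lip (a point): Centre of the underside of the lip's top web (this rests on the rail), 34 mm straight below the grip's centre, 72 mm above the basket's underside. The lip is an upside-down U, 36 mm long along y; its slot is 8 mm wide along x (4 mm either side of here), web 3 mm thick, outer leg 22 mm down on the -x side, flared at the end; a back plate up from the cup is the slot's other side.
- beaker: Glass beaker with spout, 55 mm across, 70 mm high, bystander; origin at the centre of its underside.
- flask: Conical glass flask, 59 mm across, 105 mm high, bystander; origin at the centre of its underside.
- crucible: White ceramic crucible, 41 mm across, 34 mm high, bystander; origin at the centre of its underside.
- petri: Petri dish, 80 mm across, 17 mm high, bystander; origin at the centre of its underside.
Not all that is in view belongs to the job. Leave any blue, green or yellow look-alike of the part that bears basket_grip alone.

How it is judged:
By the outcome, as a careful person would: the job done as asked, in the order asked, and still so for the second after the job is handed in, with the robot touching nothing.
It also fails if it takes over 72 s, if anything falls off the work surface, if the arm or the gripper's body presses on something with over 40 N, if the wrist force passes 120 N, or if a joint passes its speed limit or range.

### The arm

A 7-joint arm with a two-finger parallel gripper is mounted at the origin on a cart in front of the work surface, level with it; the furniture and walls round the work are solid. World frame = base frame: x ahead of the robot, y to its left, z up, the work surface at z = 0. Lengths are in m, angles in rad, forces in N, time in s.
With the tool pointing down it reaches from about 0.35 to 0.9 m from the base axis. Payload 8.1 kg.
Tool frame: the origin (TCP) lies midway between the tips of the shut fingers; the grasp point (between the pads) lies 19 mm behind it; z points along the fingers, y is the line along which they close (so a half turn about z gives the same grasp; the last joint's range is limited). The gripper opens to 92 mm and grips with 3 to 60 N. Pads are 19 mm wide; open, the fingers measure 130 mm over their backs; the gripper's body (75 mm by 190 mm) begins 47 mm behind the grasp point.
Start: joints at [-1.375, 0.434, 0.025, 1.573, -0.012, 1.134, -0.075], TCP at [0.184, 0.597, 0.19] pointing down, gripper open.
Joint ranges: [-2.62, 2.62], [-0.44, 2.09], [-1.27, 1.32], [0.08, 2.57], [-1.32, 4.46], [0.12, 2], [-2.74, 2.74]. Speed limits (rad/s): [2.22, 2.22, 3.01, 3.01, 3.14, 3.14, 3.14].

### API

Orientations are given as a rotation vector (axis times angle).
In Python, from cell import observe, get_image, camera_model, sign_off, recognise, silhouettes gives the robot as it stands.
- The arm moves only by the tool apply_moves, never from a script. Its argument "motion" is a list of rows, each an object of numbers: "x", "y", "z": the shift along the world's x, y, z in cm; "yaw": the turn about the world's z in degrees; "hand": the opening, from -1 (shut) to 1 (fully open), so that 0 is half open. In form: [{"x": .., "y": .., "z": .., "yaw": .., "hand": ..}, ...]. A call has 1 to 10 rows; each row is the pose to reach, as a shift and turn from the pose commanded when the call began; what a row does not reach only later rows make up. A row lasts 1/8 s, in which the tool goes at most 62.5 mm and 10.7 degrees, less where a joint would pass 70% of its speed; a pose out of reach is approached as far as the arm can. A call with a gripper value outside its range is refused whole. The fingers move at their own pace and stop on an object; "newtons" is the grip in N (left out, the last holds). Time passes only in rows, so rows that repeat a pose let the fingers close. It gives the time, the measured TCP pose, the force, the opening and the grip force at its end, in the units of the state.
- observe(): the state, without advancing time (a new reading comes with each control period).
- get_image(name): name is "scene" or "top" or "wrist"; returns the picture (480x640x3 uint8, blue, green, red); there is no depth.
- camera_model(name): a dict with "camera_matrix" (3x3 intrinsics, pixels), "k1" (the pictures are not rectified: a ray, as slopes to the right and down, at radius r is drawn at 1 + k1 r^2 times it, then the intrinsics apply), "T" (4x4, takes a point from camera to world coordinates). Camera axes: x right, y up, looking along -z (the intrinsics and any distortion apply to the point x, -y, -z); pixel columns grow to the right and rows downward; lengths in m; the calibration is good to about 2 mm. A picture is of the moment at which its call begins: read the wrist's pose just before it. camera_model takes no time and is no camera call; for the wrist camera it gives the pose at the moment of the call.
- sign_off(): hands the job in; it is judged then, once.
Trained networks look in the newest picture that a camera, given by its name, has taken for a name from the list of things; names that differ only in an ending like _2 or _b are one class to them, and where a whole thing is asked for, a point or a joint stands for the part that bears it (a point fixed in the world has none). Each returns a list of dicts, best first, with "p" (0 to 1); they miss things now and then, are a little off and sometimes report something else, mostly with a low value. They report only what shows in the picture. A call takes as long as a camera call. They do not tell look-alikes from the thing itself.
- recognise(query, camera): "rect" ([left, top, right, bottom] in pixels, round what is visible of it).
- silhouettes(query, camera): "mask" (480x640 bool, what is visible of it) and "rect" ([left, top, right, bottom] in pixels, round what is visible of it).
The state is a dict: "clock": time; "joints": joint angles; "dq": joint speeds; "joint_efforts": joint torques, N m; "position": TCP position; "ee_rot": TCP orientation; "force": force on the tool from outside, world axes, zero at the start; "ft_torque": the same for the moment, N m; "width": opening from 0.0 (shut) to 1.0 (fully open); "gripper_force": force on a finger pad.
Only numpy, scipy, OpenCV 4.12 (cv2) and the standard library are available. Lean on these libraries where they do the work, as an engineer would, in place of code of your own. Each camera call takes 0.05 s, during which the arm holds its last target. There are 200 camera calls.

## Working session

There is one attempt and no reset: what is moved stays moved. The work goes in short steps, Python scripts to look and compute and a tool call to move; the robot and the scene stay as the last step left them, time stands still between calls to the robot, and variables do not carry over. Pictures are saved under pics/ and viewed, at most 10 in all, crops included, and the job is handed in when it is done.

Besides the shell and the picture viewer there is one more tool, called after ">>>" as name(argument=value, ...), one argument or row to a line, values as JSON. apply_moves: Moves the arm, as the interface text tells. Its arguments: {"type":"object","properties":{"motion":{"type":"array","items":{"type":"object","properties":{"x":{"type":"number"},"y":{"type":"number"},"z":{"type":"number"},"yaw":{"type":"number"},"hand":{"type":"number"}}}},"newtons":{"type":"number"}},"required":["motion"]}

```bash
mkdir -p pics; cat > h.py <<'E'
import numpy as np, cv2
from cell import *
def ray(cam,uv):
    m=camera_model(cam) if isinstance(cam,str) else cam
    K=np.array(m["camera_matrix"]);T=np.array(m["T"])
    p=np.linalg.inv(K)@[uv[0],uv[1],1.];d=p[:2].copy();u=d.copy()
    for _ in range(30):u=d/(1+m["k1"]*(u@u))
    v=T[:3,:3]@[u[0],-u[1],-1.];return T[:3,3],v/np.linalg.norm(v)
def onz(cam,uv,z):
    o,v=ray(cam,uv);return o+v*(z-o[2])/v[2]
def proj(cam,P):
    m=camera_model(cam) if isinstance(cam,str) else cam
    T=np.array(m["T"]);q=T[:3,:3].T@(np.array(P)-T[:3,3]);s=np.array([q[0],-q[1]])/-q[2]
    s=s*(1+m["k1"]*(s@s));K=np.array(m["camera_matrix"]);return (K@[s[0],s[1],1])[:2]
E
python3 - <<'E'
from h import *
for c in("scene","top"):
    im=get_image(c);cv2.imwrite(f"pics/{c}0.png",im)
    m=camera_model(c);print(c,np.round(np.array(m["T"]),3).tolist(),np.round(m["camera_matrix"],1).tolist(),m["k1"])
    for q in("bath","basket_grip","beaker","flask","crucible","petri"):
        for r in recognise(q,c)[:4]:print(q,round(r["p"],2),np.round(r["rect"]).astype(int).tolist())
s=observe();print({k:np.round(v,3).tolist() for k,v in s.items()})
E
```

```text
scene [[0.586, 0.58, -0.566, -0.06], [-0.811, 0.415, -0.413, -0.521], [-0.005, 0.7, 0.714, 0.831], [0.0, 0.0, 0.0, 1.0]] [[445.0, 0.0, 315.3], [0.0, 445.0, 241.1], [0.0, 0.0, 1.0]] 0.008109324461508199
bath 0.56 [254, 176, 354, 268]
bath 0.37 [185, 174, 208, 213]
basket_grip 0.69 [349, 272, 367, 289]
basket_grip 0.67 [394, 270, 406, 293]
basket_grip 0.56 [474, 370, 485, 395]
basket_grip 0.53 [316, 282, 329, 306]
beaker 0.69 [389, 235, 416, 272]
beaker 0.56 [341, 273, 366, 313]
flask 0.56 [184, 176, 212, 213]
crucible 0.56 [259, 280, 276, 301]
petri 0.71 [190, 243, 222, 270]
top [[0.013, 0.997, -0.079, 0.379], [-1.0, 0.014, 0.012, -0.072], [0.013, 0.078, 0.997, 1.691], [0.0, 0.0, 0.0, 1.0]] [[542.3, 0.0, 330.2], [0.0, 542.3, 234.5], [0.0, 0.0, 1.0]] -0.1274580661983133
bath 0.59 [250, 172, 342, 234]
basket_grip 0.46 [377, 245, 387, 254]
basket_grip 0.41 [362, 268, 373, 274]
beaker 0.6 [377, 175, 393, 199]
flask 0.78 [183, 219, 210, 237]
crucible 0.72 [313, 271, 328, 282]
petri 0.7 [236, 260, 264, 289]
petri 0.32 [250, 170, 342, 234]
{'clock': 0.7, 'joints': [-1.375, 0.434, 0.025, 1.573, -0.012, 1.134, -0.075], 'dq': [-0.002, -0.0, 0.001, -0.002, -0.001, -0.001, -0.001], 'joint_efforts': [0.001, -66.751, 0.984, -31.477, -0.061, 0.033, 0.0], 'position': [0.184, 0.597, 0.19], 'ee_rot': [0.468, 3.107, 0.0], 'force': [-0.228, -0.459, 0.385], 'ft_torque': [-0.001, 0.014, -0.049], 'gripper_force': 0.0, 'width': 1.002}
```

```bash
python3 - <<'E'
import cv2
a=cv2.imread("pics/scene0.png")[150:420,170:530];cv2.imwrite("pics/sc1.png",cv2.resize(a,None,fx=2.2,fy=2.2,interpolation=2))
a=cv2.imread("pics/top0.png")[150:310,170:410];cv2.imwrite("pics/tc1.png",cv2.resize(a,None,fx=3.3,fy=3.3,interpolation=2))
E
```

```text
(no output)
```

View pics/sc1.png

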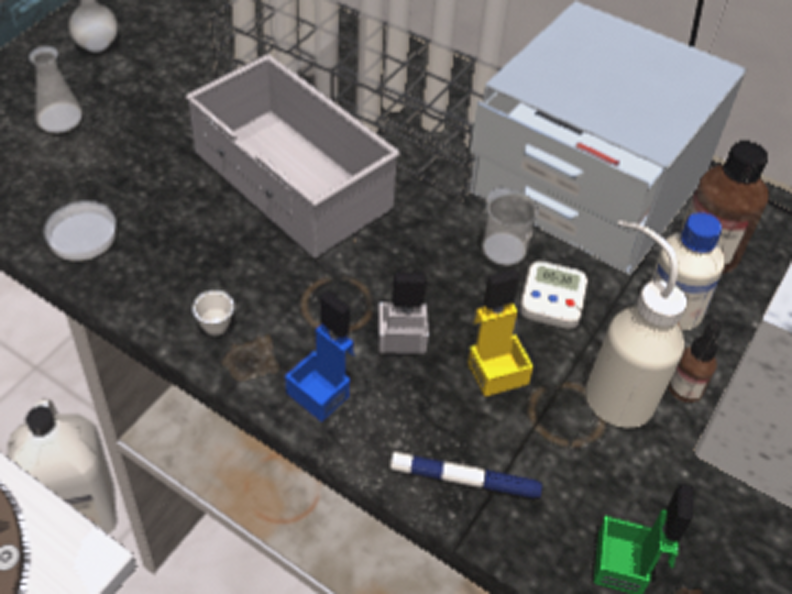

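View pics/tc1.png

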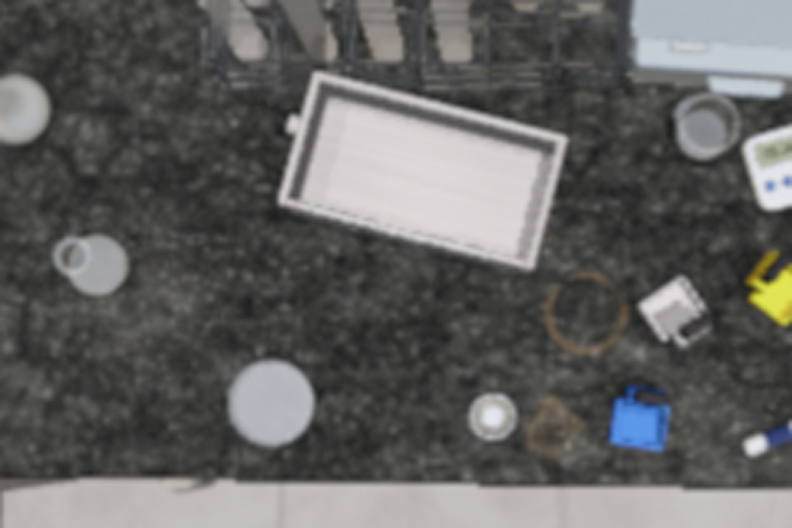

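The steel basket's black grip is at top ≈(380,248) and scene ≈(356,280). The blue, yellow and green ones are the look-alikes: blue at scene ≈(322,293), yellow at ≈(400,282), green at ≈(479,382). Only the grey one is steel-coloured. The bath is steel, at top ≈(250–342,172–234), and its robot-side rail shows a dark step near scene (278,215). Next I locate these in world coordinates.

```bash
python3 - <<'E'
from h import *
t=lambda u,v:(170+u/3.3,150+v/3.3); s=lambda u,v:(170+u/2.2,150+v/2.2)
g=t(692,325); print("grip top@.127",onz("top",g,.127)," scene",onz("scene",s(408,275),.127), "mid",onz("scene",s(408,290),.106))
for p in((640,305),(685,278),(710,320),(683,345)):print("cup",onz("top",t(*p),.03)[:2].round(3))
for p in((318,73),(566,138),(533,268),(282,205)):print("bath top",onz("top",t(*p),.095)[:2].round(3))
for p in((268,57),(397,153),(315,207),(189,97)):print("bath scene",onz("scene",s(*p),.095)[:2].round(3))
for p in((235,138),(262,165)):print("notch? scene",onz("scene",s(*p),.093)[:2].round(3))
from scipy.spatial.transform import Rotation as R
o=observe();print(R.from_rotvec(o["ee_rot"]).as_matrix().round(3).tolist()); m=camera_model("wrist");print(np.round(m["T"],3).tolist(),np.round(m["camera_matrix"],1).tolist())
for q,c in(("crucible",(320,278)),("petri",(250,275)),("beaker",(385,190)),("flask",(198,230))):print(q,onz("top",c,.02)[:2].round(3))
E
```

```text
grip top@.127 [ 0.46398566 -0.23417331  0.127     ]  scene [ 0.46714825 -0.23789416  0.127     ] mid [ 0.46709732 -0.23940862  0.106     ]
cup [ 0.487 -0.196]
cup [ 0.513 -0.237]
cup [ 0.474 -0.261]
cup [ 0.45  -0.236]
bath top [0.689 0.102]
bath top [ 0.633 -0.123]
bath top [ 0.515 -0.094]
bath top [0.569 0.132]
bath scene [0.687 0.102]
bath scene [ 0.633 -0.121]
bath scene [ 0.513 -0.096]
bath scene [0.572 0.13 ]
notch? scene [0.55  0.042]
notch? scene [ 0.533 -0.01 ]
[[-0.956, 0.294, 0.0], [0.294, 0.956, 0.0], [0.0, 0.0, -1.0]]
[[0.294, -0.912, -0.286, 0.107], [0.956, 0.281, 0.089, 0.622], [-0.001, -0.299, 0.954, 0.385], [0.0, 0.0, 0.0, 1.0]] [[406.5, 0.0, 319.6], [0.0, 406.5, 243.2], [0.0, 0.0, 1.0]]
crucible [ 0.376 -0.062]
petri [0.382 0.154]
beaker [ 0.653 -0.261]
flask [0.519 0.319]
```

>>> apply_moves(
  motion=[
    {"x":5,"y":-4,"z":4,"hand":0.1},
    {"x":34,"y":-57,"z":9,"hand":0.1},
    {"x":34,"y":-57,"z":9,"hand":0.1},
    {"x":34,"y":-57,"z":9,"hand":0.1},
    {"x":34,"y":-57,"z":9,"hand":0.1},
    {"x":34,"y":-57,"z":9,"hand":0.1},
    {"x":34,"y":-57,"z":9,"hand":0.1},
    {"x":34,"y":-57,"z":9,"hand":0.1},
    {"x":34,"y":-57,"z":9,"hand":0.1},
    {"x":34,"y":-57,"z":9,"hand":0.1},
  ],
)

```text
schema error: expected keys x, y, z, yaw, hand
```

>>> apply_moves(
  motion=[
    {"x":5,"y":-4,"z":4,"yaw":0,"hand":0.1},
    {"x":34,"y":-57,"z":9,"yaw":0,"hand":0.1},
    {"x":34,"y":-57,"z":9,"yaw":0,"hand":0.1},
    {"x":34,"y":-57,"z":9,"yaw":0,"hand":0.1},
    {"x":34,"y":-57,"z":9,"yaw":0,"hand":0.1},
    {"x":34,"y":-57,"z":9,"yaw":0,"hand":0.1},
    {"x":34,"y":-57,"z":9,"yaw":0,"hand":0.1},
    {"x":34,"y":-57,"z":9,"yaw":0,"hand":0.1},
    {"x":34,"y":-57,"z":9,"yaw":0,"hand":0.1},
    {"x":34,"y":-57,"z":9,"yaw":0,"hand":0.1},
  ],
)

```text
clock: 1.95
position: [0.4984, 0.073, 0.2751]
ee_rot: [0.467, 3.106, 0.001]
force: [1.7, 0.8, -1.0]
width: 0.549
gripper_force: 0.0
```

>>> apply_moves(
  motion=[
    {"x":0,"y":0,"z":0,"yaw":0,"hand":0.1},
    {"x":0,"y":0,"z":0,"yaw":0,"hand":0.1},
  ],
)

```text
clock: 2.2
position: [0.4973, 0.0753, 0.2744]
ee_rot: [-0.468, -3.106, -0.001]
force: [-0.7, 1.5, 1.0]
width: 0.547
gripper_force: 0.0
```

```bash
python3 - <<'E'
from h import *
m=camera_model("wrist");im=get_image("wrist");cv2.imwrite("pics/w1.png",im);print(np.round(m["T"],4).tolist())
import pickle;pickle.dump(m,open("w1.pkl","wb"))
for P in((.514,-.095,.093),(.5705,.131,.093),(.542,.018,.093)):print(proj(m,P).round())
E
```

```text
[[0.2947, -0.912, -0.2855, 0.4203], [0.9556, 0.281, 0.0887, 0.0998], [-0.0007, -0.2989, 0.9543, 0.4695], [0.0, 0.0, 0.0, 1.0]]
[160. 271.]
[395. 259.]
[277. 265.]
```

View pics/w1.png

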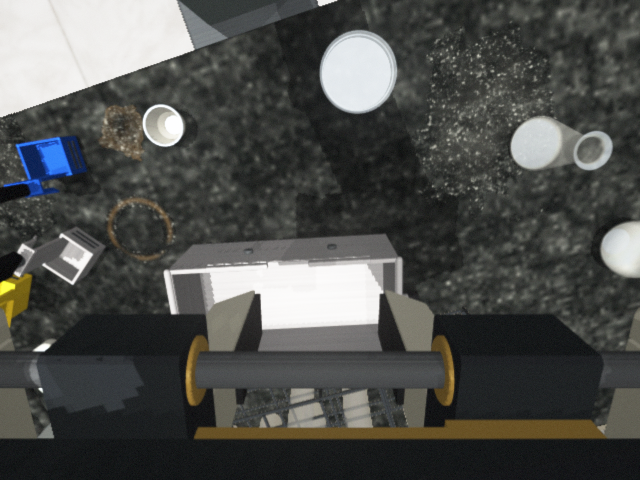

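The wrist view shows the rail edge from ≈(168,271) to (400,259), with a break near (268–310,264). I'll enlarge it.

```bash
python3 - <<'E'
import cv2
a=cv2.imread("pics/w1.png")[225:300,155:415];cv2.imwrite("pics/w1c.png",cv2.resize(a,None,fx=3,fy=6,interpolation=2))
E
```

```text
(no output)
```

View pics/w1c.png

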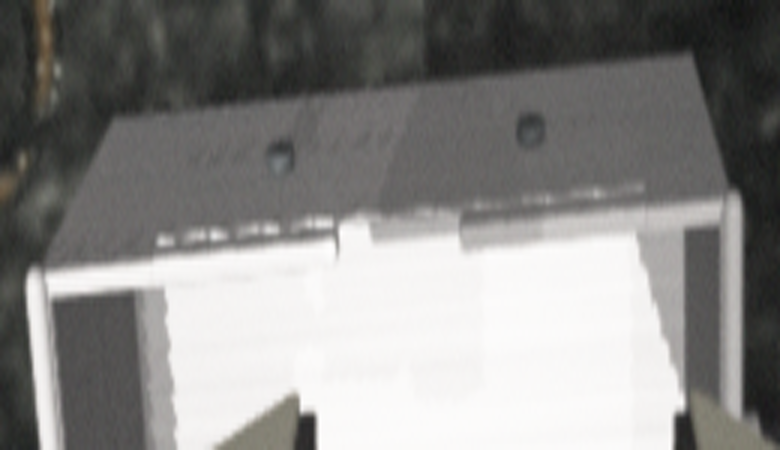

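The notch runs from wrist pixel ≈(267.3,265) to (308.3,262.5), about 41 px wide at roughly 1 mm/px, which matches the 41 mm given.

```bash
python3 - <<'E'
from h import *
import pickle;m=pickle.load(open("w1.pkl","rb"))
f=lambda u,v,z=.093:onz(m,(155+u/3,225+v/6),z)[:2]
A,B=f(337,240),f(460,222);print("notch",A,B,np.linalg.norm(A-B),(A+B)/2)
L,Rr=f(155,243),f(645,187);print("rail outer edge",L,Rr,np.degrees(np.arctan2(-(Rr-L)[0],(Rr-L)[1])))
L,Rr=f(165,288),f(640,228);print("rail inner edge?",L,Rr,np.degrees(np.arctan2(-(Rr-L)[0],(Rr-L)[1])))
L,Rr=f(38,270,.096),f(735,193,.096);print("ends",L,Rr,np.linalg.norm(L-Rr),(L+Rr)/2,np.degrees(np.arctan2(-(Rr-L)[0],(Rr-L)[1])))
E
```

```text
notch [0.53924653 0.00882823] [0.54816317 0.04847047] 0.04063267222593996 [0.54370485 0.02864935]
rail outer edge [ 0.52209408 -0.04865148] [0.56016918 0.10808824] -13.65378088551579
rail inner edge? [ 0.53047069 -0.04845703] [0.56657592 0.10467013] -13.267219296419032
ends [ 0.51437477 -0.08594492] [0.56865029 0.13566345] 0.2281580604362157 [0.54151253 0.02485927] -13.761779392562516
```

>>> apply_moves(
  motion=[
    {"x":-3,"y":-31,"z":0,"yaw":-40,"hand":0.1},
    {"x":-3,"y":-31,"z":0,"yaw":-40,"hand":0.1},
    {"x":-3,"y":-31,"z":0,"yaw":-40,"hand":0.1},
    {"x":-3,"y":-31,"z":0,"yaw":-40,"hand":0.1},
    {"x":-3,"y":-31,"z":0,"yaw":-40,"hand":0.1},
    {"x":-3,"y":-31,"z":0,"yaw":-40,"hand":0.1},
    {"x":-3,"y":-31,"z":0,"yaw":-40,"hand":0.1},
    {"x":-3,"y":-31,"z":0,"yaw":-40,"hand":0.1},
  ],
)

```text
clock: 3.25
position: [0.4684, -0.2329, 0.2743]
ee_rot: [-1.496, -2.762, -0.001]
force: [-0.2, 0.1, 0.0]
width: 0.549
gripper_force: 0.0
```

```bash
python3 - <<'E'
from h import *
m=camera_model("wrist");print(observe()["position"]);im=get_image("wrist")
import pickle;pickle.dump(m,open("w2.pkl","wb"))
cv2.imwrite("pics/w2full.png",im);print(np.round(proj(m,(.466,-.237,.127))))
u,v=np.round(proj(m,(.466,-.237,.127))).astype(int)
x0=max(0,u-100);y0=max(0,v-90);a=im[y0:y0+150,x0:x0+200];print(x0,y0)
cv2.imwrite("pics/w2.png",cv2.resize(a,None,fx=4,fy=4,interpolation=2))
E
```

```text
[ 0.46840506 -0.23287601  0.27431302]
[314. 217.]
214 127
```

View pics/w2.png

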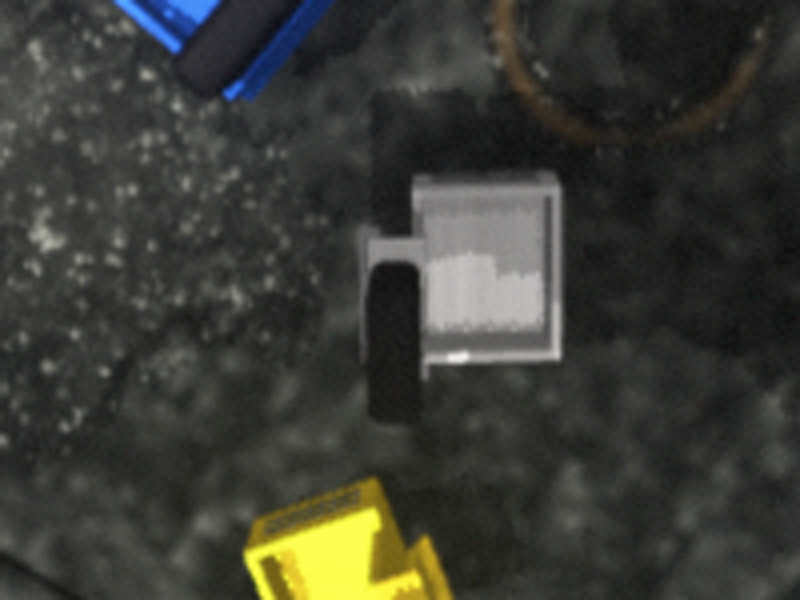

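The crop confirms it: the steel cup is at (214+122…139, …) with the black grip on its left. The grip's top face centre is ≈(312.5,214.5) in the full picture, and its edges are parallel to the image axes, so the tool yaw already matches.

```bash
python3 - <<'E'
from h import *
import pickle;m=pickle.load(open("w2.pkl","rb"))
f=lambda u,v,z:onz(m,(214+u/4,127+v/4),z)[:2].round(4)
print("grip top",f(394,350,.127), "ends",f(394,278,.127),f(394,422,.127))
cs=[f(u,v,.03) for u,v in((413,178),(558,178),(560,358),(425,364))];print("cup",cs,np.mean(cs,0))
T=np.array(m["T"]);print("yaw right",np.degrees(np.arctan2(T[1,0],T[0,0])))
c=[onz("top",(170+u/3.3,150+v/3.3),.127)[:2] for u,v in((692,325),)];print(c)
E
```

```text
grip top [ 0.4637 -0.2358] ends [ 0.4552 -0.2226] [ 0.4725 -0.2494]
cup [array([ 0.4535, -0.2135]), array([ 0.4861, -0.1922]), array([ 0.5147, -0.2328]), array([ 0.4842, -0.2547])] [ 0.484625 -0.2233  ]
yaw right 33.101877030227755
[array([ 0.46398566, -0.23417331])]
```

>>> apply_moves(
  motion=[
    {"x":-0.45,"y":-0.3,"z":-4,"yaw":0,"hand":0.1},
    {"x":-0.45,"y":-0.3,"z":-9,"yaw":0,"hand":0.1},
    {"x":-0.45,"y":-0.3,"z":-13,"yaw":0,"hand":0.1},
    {"x":-0.45,"y":-0.3,"z":-16,"yaw":0,"hand":0.1},
    {"x":-0.45,"y":-0.3,"z":-18.5,"yaw":0,"hand":0.1},
    {"x":-0.45,"y":-0.3,"z":-18.5,"yaw":0,"hand":0.1},
    {"x":-0.45,"y":-0.3,"z":-18.5,"yaw":0,"hand":0.1},
  ],
)

```text
clock: 4.18
position: [0.4639, -0.238, 0.0904]
ee_rot: [1.5, 2.759, 0.0]
force: [0.1, -0.5, 0.3]
width: 0.552
gripper_force: 0.0
```

>>> apply_moves(
  motion=[
    {"x":0,"y":0,"z":0,"yaw":0,"hand":-0.5},
    {"x":0,"y":0,"z":0,"yaw":0,"hand":-0.9},
    {"x":0,"y":0,"z":0,"yaw":0,"hand":-0.9},
    {"x":0,"y":0,"z":0,"yaw":0,"hand":-0.9},
    {"x":0,"y":0,"z":0,"yaw":0,"hand":-0.9},
    {"x":0,"y":0,"z":0,"yaw":0,"hand":-0.9},
  ],
  newtons=30,
)

```text
clock: 4.92
position: [0.4634, -0.2385, 0.0897]
ee_rot: [1.502, 2.759, 0.0]
force: [-0.6, -0.5, 2.7]
width: 0.053
gripper_force: 1.2
```

```bash
python3 - <<'E'
from h import *
print(observe()["width"],observe()["gripper_force"],observe()["force"])
im=get_image("wrist");b=get_image("scene")[225:325,300:430]
print(proj("wrist",(.464,-.2358,.127)))
a=cv2.resize(im[120:420,170:470],(390,390));b=cv2.resize(b,(400,390),interpolation=2)
cv2.imwrite("pics/c3.png",np.hstack([a,b]))
E
```

```text
0.05281586514646922 1.2414135597646236 [-0.59578962 -0.50564612  2.67638272]
[322.71192443 310.31638655]
```

View pics/c3.png

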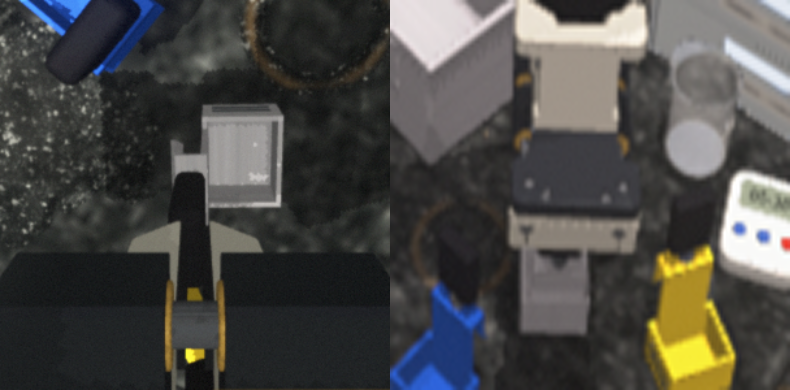

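The basket is upright and its grip sits between the pads. I'll close fully and check the force.

>>> apply_moves(
  motion=[
    {"x":0,"y":0,"z":0,"yaw":0,"hand":-1},
    {"x":0,"y":0,"z":0,"yaw":0,"hand":-1},
    {"x":0,"y":0,"z":0,"yaw":0,"hand":-1},
  ],
  newtons=30,
)

```text
clock: 5.4
position: [0.4632, -0.2383, 0.0895]
ee_rot: [1.502, 2.759, 0.0]
force: [-0.0, -0.0, 3.2]
width: 0.006
gripper_force: 1.3
```

```bash
python3 - <<'E'
from h import *
o=observe();print(o["width"],o["gripper_force"],o["force"],o["ft_torque"])
im=get_image("wrist");old=cv2.imread("pics/w2full.png")
a=im[190:390,220:420];cv2.imwrite("pics/w4.png",cv2.resize(a,(600,600),interpolation=2))
E
```

```text
0.0061374243484302385 1.3474392712402872 [-0.04707444 -0.01111341  3.19645139] [-0.04925369 -0.02765457  0.0213908 ]
```

View pics/w4.png

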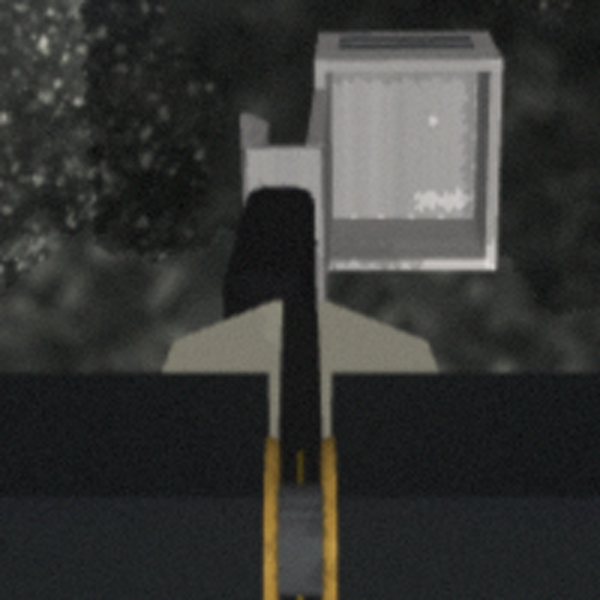

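The width reads shut while the grip looks as if it is between the pads, so I'll settle it with a small test lift. If the cup stays still in the wrist picture, the basket is held.

>>> apply_moves(
  motion=[
    {"x":0,"y":0,"z":0.5,"yaw":0,"hand":-1},
    {"x":0,"y":0,"z":1,"yaw":0,"hand":-1},
    {"x":0,"y":0,"z":1.5,"yaw":0,"hand":-1},
    {"x":0,"y":0,"z":1.5,"yaw":0,"hand":-1},
  ],
)

```text
clock: 5.95
position: [0.4634, -0.2383, 0.105]
ee_rot: [1.501, 2.759, 0.0]
force: [-0.4, -0.5, 0.4]
width: 0.002
gripper_force: 0.0
```

```bash
python3 - <<'E'
from h import *
o=observe();print(o["position"],o["width"],o["gripper_force"],o["force"],o["ft_torque"])
im=get_image("wrist");cv2.imwrite("pics/w5full.png",im);b=get_image("scene");cv2.imwrite("pics/s5full.png",b)
a=cv2.resize(im[120:420,170:470],(390,390));c=cv2.resize(b[205:315,300:410],(390,390),interpolation=2)
cv2.imwrite("pics/c5.png",np.hstack([a,c]))
print([r for r in recognise("basket_grip","wrist")][:3])
E
```

```text
[ 0.46343275 -0.23834586  0.10497814] 0.0020756030152058987 0.0 [-0.35797239 -0.52784422  0.38565368] [-0.09951327  0.03991605 -0.04588061]
[{'rect': [307.5, 245.7, 336.0, 295.2], 'p': 0.72}, {'rect': [315.1, 389.1, 327.2, 426.0], 'p': 0.68}, {'rect': [214.6, 115.2, 279.5, 178.7], 'p': 0.57}]
```

View pics/c5.png

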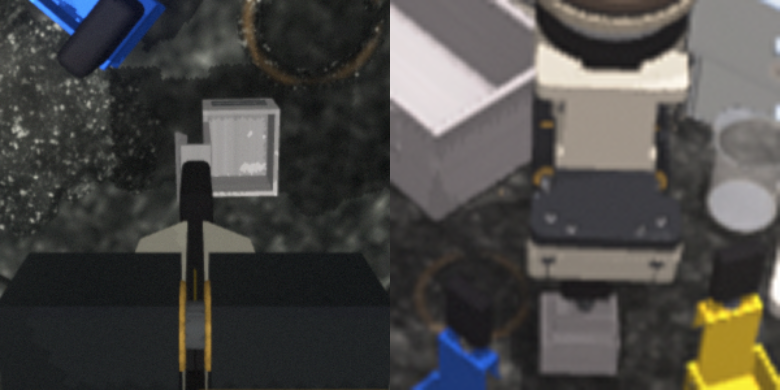

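The basket stayed put: the fingers closed just above the grip and pressed lightly on its top (+3 N). So the tips are higher than the TCP reading suggests. I'll check that against the scene picture.

```bash
python3 - <<'E'
from h import *
p=np.array([.4634,-.2383]);d=np.array([.838,.546])
for z in(.15,.171,.19,.21,.23):print(z,proj("scene",[*(p-.095*d),z]).round(1), "seen (360,284.5)")
o=observe();print(o["position"])
m=camera_model("wrist");t=np.array([-.546,.838])
for dz in(0,.02,.035,.05):print(dz,proj(m,[*(p+.0095*t),.105+dz]).round(1),"tip seen row ~291")
for q in("basket_grip","bath"):
  for r in silhouettes(q,"scene")[:3]:print(q,r["p"],r["rect"])
# grip points as seen now
for z in(.085,.127):print("grip near end",z,proj(m,[*(np.array([.464,-.2358])+.015*t),z]).round(1),"far",proj(m,[*(np.array([.464,-.2358])-.015*t),z]).round(1))
E
```

```text
0.15 [356.1 307.3] seen (360,284.5)
0.171 [356.8 300.5] seen (360,284.5)
0.19 [357.4 294.2] seen (360,284.5)
0.21 [358.1 287.2] seen (360,284.5)
0.23 [358.9 280. ] seen (360,284.5)
[ 0.46307456 -0.23821553  0.10443532]
0 [318.7 264.2] tip seen row ~291
0.02 [318.6 279.2] tip seen row ~291
0.035 [318.5 292.7] tip seen row ~291
0.05 [318.4 308.6] tip seen row ~291
basket_grip 0.72 [315.9, 284.1, 330.9, 305.5]
basket_grip 0.61 [389.1, 270.7, 406.3, 290.9]
bath 0.96 [254.5, 174.9, 344.5, 265.2]
grip near end 0.085 [322.1 239.1] far [322.2 289.2]
grip near end 0.127 [322.6 266. ] far [322.7 325.2]
```

Both cues (body edge and tip row) put the fingers about 38–45 mm above the reported TCP, so the grasp needs a reading near 0.05. I'll open and go down gently.

>>> apply_moves(
  motion=[
    {"x":0,"y":0,"z":1.5,"yaw":0,"hand":-0.4},
    {"x":0.1,"y":0,"z":1.5,"yaw":0,"hand":0.1},
    {"x":0.1,"y":0,"z":1.5,"yaw":0,"hand":0.1},
    {"x":0.1,"y":0,"z":1.5,"yaw":0,"hand":0.1},
    {"x":0.1,"y":0,"z":0,"yaw":0,"hand":0.1},
    {"x":0.1,"y":0,"z":-1.5,"yaw":0,"hand":0.1},
    {"x":0.1,"y":0,"z":-2,"yaw":0,"hand":0.1},
    {"x":0.1,"y":0,"z":-2.5,"yaw":0,"hand":0.1},
    {"x":0.1,"y":0,"z":-3,"yaw":0,"hand":0.1},
  ],
)

```text
clock: 7.32
position: [0.4643, -0.2384, 0.0743]
ee_rot: [1.502, 2.759, -0.0]
force: [-0.1, -0.7, 0.8]
width: 0.549
gripper_force: 0.0
```

>>> apply_moves(
  motion=[
    {"x":0,"y":0,"z":-0.5,"yaw":0,"hand":0.1},
    {"x":0,"y":0,"z":-1,"yaw":0,"hand":0.1},
    {"x":0,"y":0,"z":-1.5,"yaw":0,"hand":0.1},
    {"x":0,"y":0,"z":-1.5,"yaw":0,"hand":0.1},
  ],
)

```text
clock: 7.82
position: [0.4639, -0.2382, 0.0592]
ee_rot: [-1.502, -2.759, 0.0]
force: [-0.2, 0.2, 0.4]
width: 0.554
gripper_force: 0.0
```

Still no contact, so I'll go 0.7 cm lower and close.

>>> apply_moves(
  motion=[
    {"x":0,"y":0,"z":-0.4,"yaw":0,"hand":0.1},
    {"x":0,"y":0,"z":-0.7,"yaw":0,"hand":0.1},
    {"x":0,"y":0,"z":-0.7,"yaw":0,"hand":-0.5},
    {"x":0,"y":0,"z":-0.7,"yaw":0,"hand":-1},
    {"x":0,"y":0,"z":-0.7,"yaw":0,"hand":-1},
    {"x":0,"y":0,"z":-0.7,"yaw":0,"hand":-1},
    {"x":0,"y":0,"z":-0.7,"yaw":0,"hand":-1},
    {"x":0,"y":0,"z":-0.7,"yaw":0,"hand":-1},
  ],
  newtons=30,
)

```text
clock: 8.82
position: [0.4642, -0.2383, 0.0526]
ee_rot: [1.502, 2.759, 0.0]
force: [0.4, -0.7, 0.5]
width: 0.128
gripper_force: 30.0
```

Gripped: 11.8 mm wide at 30 N. Now lift.

>>> apply_moves(
  motion=[
    {"x":0,"y":0,"z":1,"yaw":0,"hand":-1},
    {"x":0,"y":0,"z":3,"yaw":0,"hand":-1},
    {"x":0,"y":0,"z":6,"yaw":0,"hand":-1},
    {"x":0,"y":0,"z":9,"yaw":0,"hand":-1},
    {"x":0,"y":0,"z":12,"yaw":0,"hand":-1},
    {"x":0,"y":0,"z":14,"yaw":0,"hand":-1},
    {"x":0,"y":0,"z":15,"yaw":0,"hand":-1},
    {"x":0,"y":0,"z":15,"yaw":0,"hand":-1},
  ],
)

```text
clock: 9.82
position: [0.4643, -0.2383, 0.2029]
ee_rot: [1.502, 2.759, 0.001]
force: [-0.2, 1.1, -2.0]
width: 0.133
gripper_force: 29.9
```

>>> apply_moves(
  motion=[
    {"x":1,"y":3,"z":0,"yaw":-5,"hand":-1},
    {"x":2,"y":6,"z":0,"yaw":-11,"hand":-1},
    {"x":3,"y":10,"z":0,"yaw":-17,"hand":-1},
    {"x":4,"y":14,"z":0,"yaw":-24,"hand":-1},
    {"x":5.5,"y":18,"z":0,"yaw":-31,"hand":-1},
    {"x":7,"y":22,"z":0,"yaw":-38,"hand":-1},
    {"x":7.8,"y":25,"z":0,"yaw":-43,"hand":-1},
    {"x":8.2,"y":26.2,"z":0,"yaw":-46.8,"hand":-1},
    {"x":8.2,"y":26.2,"z":0,"yaw":-46.8,"hand":-1},
    {"x":8.2,"y":26.2,"z":0,"yaw":-46.8,"hand":-1},
  ],
)

```text
clock: 11.08
position: [0.5456, 0.0227, 0.202]
ee_rot: [-2.474, -1.936, 0.002]
force: [-0.5, -0.7, -2.7]
width: 0.13
gripper_force: 30.0
```

```bash
python3 - <<'E'
from h import *
o=observe();print(o["position"],o["ee_rot"],o["force"],o["ft_torque"])
m=camera_model("wrist");im=get_image("wrist");cv2.imwrite("pics/w6full.png",im)
import pickle;pickle.dump(m,open("w6.pkl","wb"));print(np.degrees(np.arctan2(m["T"][1][0],m["T"][0][0])))
p=o["position"];y=np.array([.239,.971])
for n,P in(("mid",(.5443,.0175,.093)),("end-",(.5443-.115*.239,.0175-.115*.971,.096)),("end+",(.5443+.115*.239,.0175+.115*.971,.096)),("lip",(p[0],p[1],p[2]-.0526+.072))):print(n,proj(m,P).round(1),proj("scene",P).round(1))
u=np.hstack([cv2.resize(im[90:330,200:440],(600,600),interpolation=2)]);
s=get_image("scene");cv2.imwrite("pics/s6full.png",s);cv2.imwrite("pics/t6full.png",get_image("top"))
cv2.imwrite("pics/w6.png",u)
E
```

```text
[0.54555043 0.02267724 0.20201308] [-2.47388795e+00 -1.93621338e+00  1.90637075e-03] [-0.46139677 -0.69262566 -2.73102645] [-0.07150002  0.05680211 -0.07994252]
-13.903402712778544
mid [319.3 232.9] [283.1 217.8]
end- [319.5 363. ] [313.4 242.4]
end+ [319.1  73. ] [256.  194.1]
lip [319.  297.2] [278.5 174.5]
```

View pics/w6.png

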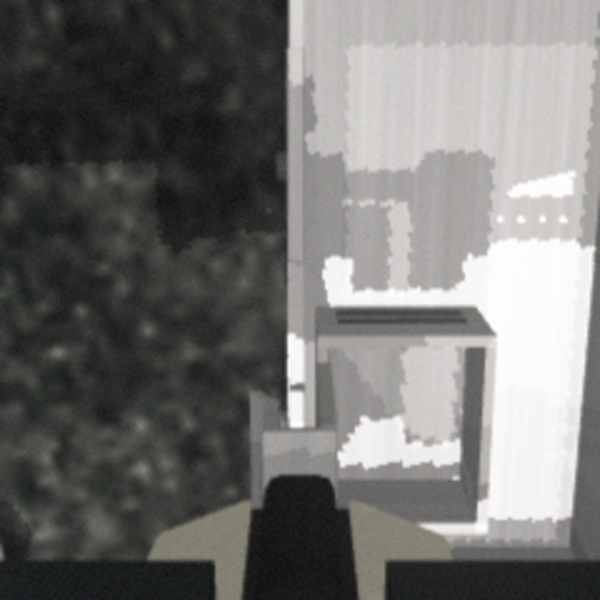

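The lip is over the rail: in this view the rail runs vertically at px ≈(318,·), and the notch edges show at crop rows 262 and 387, i.e. px rows ≈195 and 245.

```bash
python3 - <<'E'
from h import *
import pickle;m=pickle.load(open("w6.pkl","rb"))
im=cv2.imread("pics/w6full.png");g=cv2.cvtColor(im,6).astype(int)
for r in range(180,262,2):print(r,g[r,313:326].tolist(),end="  " if r%4==0 else "\n")
f=lambda u,v,z=.093:onz(m,(200+u/2.5,90+v/2.5),z)[:2]
A,B=f(296,387),f(296,262);print(A,B,np.linalg.norm(A-B),(A+B)/2)
for n,c in(("lip web near end top (crop 299,430)",f(299,430,.2245)),):print(n,c)
E
```

```text
180 [44, 61, 138, 163, 163, 165, 163, 162, 144, 139, 138, 144, 142]  182 [60, 67, 136, 159, 163, 161, 163, 162, 141, 140, 141, 144, 143]
184 [58, 68, 136, 161, 163, 163, 163, 161, 139, 143, 144, 144, 142]  186 [55, 61, 137, 162, 162, 166, 165, 164, 141, 142, 140, 144, 141]
188 [47, 58, 140, 160, 162, 164, 164, 162, 140, 139, 140, 142, 144]  190 [52, 62, 137, 158, 161, 163, 164, 159, 144, 137, 143, 142, 140]
192 [60, 67, 139, 160, 163, 160, 164, 164, 141, 142, 143, 140, 140]  194 [70, 69, 128, 144, 149, 144, 146, 149, 142, 145, 145, 145, 144]
196 [68, 75, 152, 161, 162, 154, 149, 158, 148, 146, 145, 140, 142]  198 [70, 74, 153, 165, 163, 166, 164, 162, 152, 142, 142, 143, 141]
200 [79, 77, 149, 163, 161, 162, 162, 163, 154, 144, 141, 145, 144]  202 [76, 73, 142, 163, 163, 165, 165, 160, 151, 141, 144, 142, 145]
204 [80, 89, 151, 166, 164, 161, 164, 163, 150, 144, 145, 145, 143]  206 [79, 89, 154, 166, 162, 165, 166, 163, 150, 142, 146, 144, 144]
208 [76, 86, 151, 163, 163, 165, 164, 163, 151, 144, 144, 143, 143]  210 [79, 89, 157, 163, 163, 166, 164, 163, 151, 142, 142, 142, 143]
212 
[... 1170 characters left out ...]
[42, 71, 191, 191, 188, 189, 186, 179, 153, 172, 182, 181, 174]
248 [49, 81, 216, 240, 246, 246, 245, 241, 198, 177, 178, 183, 176]  250 [52, 85, 213, 243, 246, 246, 245, 241, 206, 179, 178, 182, 173]
252 [54, 83, 205, 240, 246, 246, 245, 242, 206, 178, 178, 181, 173]  254 [71, 97, 205, 241, 246, 246, 244, 241, 203, 178, 176, 180, 173]
256 [94, 110, 202, 239, 246, 246, 245, 241, 204, 177, 179, 182, 172]  258 [113, 113, 170, 236, 246, 248, 248, 245, 208, 177, 176, 178, 171]
260 [126, 114, 149, 224, 240, 243, 242, 239, 192, 161, 157, 158, 155]  [0.5412558  0.00822562] [0.55082482 0.04673264] 0.03967815950226369 [0.54604031 0.02747913]
lip web near end top (crop 299,430) [0.55035878 0.04088531]
```

Lip vs FK agrees within 1 mm. The notch centre is about 3.4 mm along +y and 1.3 mm toward −x of the lip. I'll descend to just above the rail with that correction.

>>> apply_moves(
  motion=[
    {"x":-0.05,"y":0.36,"z":-2,"yaw":0,"hand":-1},
    {"x":-0.05,"y":0.36,"z":-4,"yaw":0,"hand":-1},
    {"x":-0.05,"y":0.36,"z":-6,"yaw":0,"hand":-1},
    {"x":-0.05,"y":0.36,"z":-8,"yaw":0,"hand":-1},
    {"x":-0.05,"y":0.36,"z":-9,"yaw":0,"hand":-1},
    {"x":-0.05,"y":0.36,"z":-9.6,"yaw":0,"hand":-1},
    {"x":-0.05,"y":0.36,"z":-9.6,"yaw":0,"hand":-1},
    {"x":-0.05,"y":0.36,"z":-9.6,"yaw":0,"hand":-1},
  ],
)

```text
clock: 12.22
position: [0.5461, 0.0273, 0.1071]
ee_rot: [2.474, 1.936, 0.001]
force: [-0.2, 0.1, -1.9]
width: 0.129
gripper_force: 30.0
```

```bash
python3 - <<'E'
from h import *
o=observe();print(o["position"],o["force"],o["ft_torque"])
m=camera_model("wrist");im=get_image("wrist");cv2.imwrite("pics/w7full.png",im)
import pickle;pickle.dump(m,open("w7.pkl","wb"))
cv2.imwrite("pics/w7.png",cv2.resize(im[150:330,220:420],(800,600)[:2] and None,fx=3.3,fy=3.3,interpolation=2))
p=o["position"]
for P in((.5453,.0267,.093),(p[0]+.0043,p[1]+.0175,p[2]+.0224)):print(proj(m,P))
E
```

```text
[0.54607967 0.02726733 0.10709424] [-0.23557844  0.06051051 -1.91928076] [-0.07581908  0.05856031 -0.04184048]
[317.91857607 272.55511733]
[318.94401759 263.60956935]
```

View pics/w7.png

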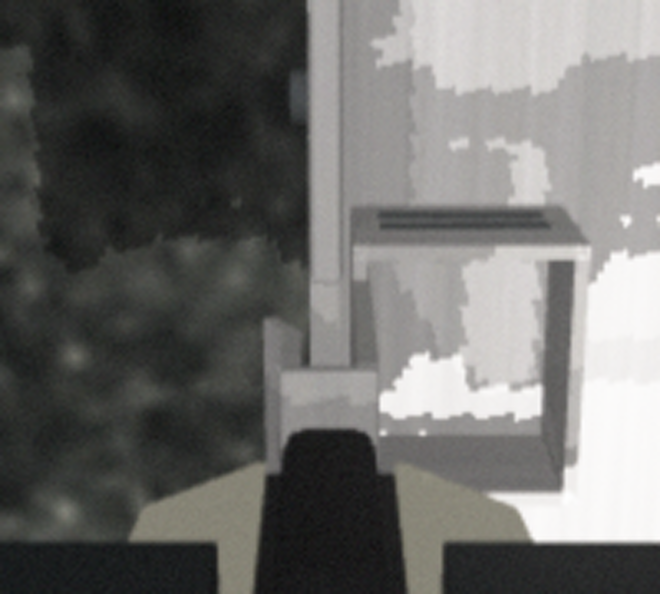

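The lip web (crop x 280–377) is centred on the rail (310–350). The +y notch edge is at crop row 282 and the lip's end is at row 370. Now I compute their offset.

```bash
python3 - <<'E'
from h import *
import pickle;m=pickle.load(open("w7.pkl","rb"))
im=cv2.imread("pics/w7full.png");g=cv2.cvtColor(im,6).astype(int)
print([(r,int(g[r,317:323].mean())) for r in range(228,268)])
y=np.array([.239,.971])
for r in(234,235.5,237):
  N=onz(m,(319,r),.093)[:2];print(r,N,"notch centre-",N-.0205*y)
for r in(261,262,263):
  L=onz(m,(319,r),.1071+.0224)[:2];print(r,L,"lip centre",L-.018*y)
E
```

```text
[(228, 162), (229, 163), (230, 164), (231, 163), (232, 163), (233, 165), (234, 159), (235, 152), (236, 157), (237, 165), (238, 165), (239, 164), (240, 164), (241, 164), (242, 164), (243, 165), (244, 164), (245, 164), (246, 160), (247, 153), (248, 148), (249, 148), (250, 146), (251, 146), (252, 144), (253, 146), (254, 144), (255, 144), (256, 143), (257, 144), (258, 144), (259, 144), (260, 134), (261, 119), (262, 135), (263, 159), (264, 160), (265, 162), (266, 161), (267, 161)]
234 [0.55121936 0.04804991] notch centre- [0.54631986 0.02814441]
235.5 [0.55101751 0.04723748] notch centre- [0.54611801 0.02733198]
237 [0.5508152  0.04642317] notch centre- [0.5459157  0.02651767]
261 [0.55070732 0.04598109] lip centre [0.54640532 0.02850309]
262 [0.55059153 0.04551501] lip centre [0.54628953 0.02803701]
263 [0.55047555 0.0450482 ] lip centre [0.54617355 0.0275702 ]
```

The lip is centred on the notch within about 0.5 mm. Descend gently.

>>> apply_moves(
  motion=[
    {"x":0,"y":0,"z":-0.5,"yaw":0,"hand":-1},
    {"x":0,"y":0,"z":-1,"yaw":0,"hand":-1},
    {"x":0,"y":0,"z":-1.5,"yaw":0,"hand":-1},
    {"x":0,"y":0,"z":-2,"yaw":0,"hand":-1},
    {"x":0,"y":0,"z":-2.5,"yaw":0,"hand":-1},
    {"x":0,"y":0,"z":-2.8,"yaw":0,"hand":-1},
    {"x":0,"y":0,"z":-2.8,"yaw":0,"hand":-1},
  ],
)

```text
clock: 13.15
position: [0.5455, 0.0273, 0.0783]
ee_rot: [-2.474, -1.936, 0.001]
force: [0.9, 0.4, -2.2]
width: 0.129
gripper_force: 30.0
```

>>> apply_moves(
  motion=[
    {"x":0,"y":0,"z":-0.2,"yaw":0,"hand":-1},
    {"x":0,"y":0,"z":-0.4,"yaw":0,"hand":-1},
    {"x":0,"y":0,"z":-0.6,"yaw":0,"hand":-1},
    {"x":0,"y":0,"z":-0.7,"yaw":0,"hand":-1},
    {"x":0,"y":0,"z":-0.7,"yaw":0,"hand":-1},
  ],
)

```text
clock: 13.78
position: [0.5456, 0.0273, 0.0714]
ee_rot: [-2.474, -1.936, 0.0]
force: [-0.4, -0.5, -1.9]
width: 0.129
gripper_force: 30.0
```

No contact 2 mm below the rail's top edge, so the lip is entering the notch. Continue to the floor.

>>> apply_moves(
  motion=[
    {"x":0,"y":0,"z":-0.2,"yaw":0,"hand":-1},
    {"x":0,"y":0,"z":-0.4,"yaw":0,"hand":-1},
    {"x":0,"y":0,"z":-0.5,"yaw":0,"hand":-1},
    {"x":0,"y":0,"z":-0.5,"yaw":0,"hand":-1},
    {"x":0,"y":0,"z":-0.5,"yaw":0,"hand":-1},
  ],
)

```text
clock: 14.4
position: [0.5457, 0.0273, 0.0666]
ee_rot: [2.474, 1.936, 0.0]
force: [0.2, -0.4, -1.9]
width: 0.127
gripper_force: 30.0
```

>>> apply_moves(
  motion=[
    {"x":0,"y":0,"z":-0.1,"yaw":0,"hand":-1},
    {"x":0,"y":0,"z":-0.2,"yaw":0,"hand":-1},
    {"x":0,"y":0,"z":-0.3,"yaw":0,"hand":-1},
    {"x":0,"y":0,"z":-0.3,"yaw":0,"hand":-1},
    {"x":0,"y":0,"z":-0.3,"yaw":0,"hand":-1},
  ],
)

```text
clock: 15.02
position: [0.5458, 0.0273, 0.0637]
ee_rot: [2.474, 1.936, 0.001]
force: [-1.3, 0.5, 4.2]
width: 0.127
gripper_force: 30.0
```

The lip seated at the expected notch-floor height, with about 6 N pressing on the bath. I'll ease off 1.5 mm and release.

>>> apply_moves(
  motion=[
    {"x":0,"y":0,"z":0.1,"yaw":0,"hand":-1},
    {"x":0,"y":0,"z":0.15,"yaw":0,"hand":-0.8},
    {"x":0,"y":0,"z":0.15,"yaw":0,"hand":-0.6},
    {"x":0,"y":0,"z":0.15,"yaw":0,"hand":-0.4},
    {"x":0,"y":0,"z":0.15,"yaw":0,"hand":-0.2},
    {"x":0,"y":0,"z":0.15,"yaw":0,"hand":0},
    {"x":0,"y":0,"z":0.15,"yaw":0,"hand":0},
    {"x":0,"y":0,"z":0.15,"yaw":0,"hand":0},
  ],
)

```text
clock: 16.02
position: [0.5457, 0.0273, 0.065]
ee_rot: [2.474, 1.936, 0.0]
force: [-1.0, -0.1, 0.3]
width: 0.498
gripper_force: 0.0
```

>>> apply_moves(
  motion=[
    {"x":0,"y":0,"z":1,"yaw":0,"hand":0},
    {"x":0,"y":0,"z":3,"yaw":0,"hand":0},
    {"x":0,"y":0,"z":6,"yaw":0,"hand":0},
    {"x":0,"y":0,"z":10,"yaw":0,"hand":0},
    {"x":0,"y":0,"z":14,"yaw":0,"hand":0},
    {"x":0,"y":0,"z":18,"yaw":0,"hand":0},
    {"x":0,"y":0,"z":20,"yaw":0,"hand":0},
    {"x":0,"y":0,"z":20,"yaw":0,"hand":0},
  ],
)

```text
clock: 17.02
position: [0.5466, 0.0271, 0.2669]
ee_rot: [2.473, 1.935, 0.005]
force: [0.0, 0.1, -0.6]
width: 0.5
gripper_force: 0.0
```

```bash
python3 - <<'E'
from h import *
o=observe();print(o["position"],o["force"],o["width"])
m=camera_model("wrist");im=get_image("wrist");cv2.imwrite("pics/w8.png",im)
rs=recognise("basket_grip","wrist");print([(round(r["p"],2),np.round(r["rect"],1).tolist()) for r in rs[:3]])
t=np.array([.239,.971]);x=np.array([.971,-.239]);c=np.array([.5460,.0273])
pts=np.array([proj(m,[*(c+a*x+b*t),.119+h]) for a in(-.006,.006) for b in(-.015,.015) for h in(-.021,.021)]);print("expected grip",pts.min(0).round(1),pts.max(0).round(1))
pts=np.array([proj(m,[*(c+(.024+a)*x+b*t),.043]) for a in(-.02,.02) for b in(-.024,.024)]);print("expected cup rim",pts.round(1).tolist())
g=cv2.cvtColor(im,6).astype(int);a,b=pts.min(0).astype(int),pts.max(0).astype(int)
mr=(a[1]+b[1])//2;print("row",mr,a[0]-8,g[mr,a[0]-8:b[0]+9].tolist());mc=(a[0]+b[0])//2+5;print("col",mc,a[1]-12,g[a[1]-12:b[1]+12,mc].tolist())
E
```

```text
[0.54657164 0.02709733 0.26690408] [ 0.00178645  0.06810063 -0.55339284] 0.49997601424477267
[(0.8, [313.7, 198.0, 327.9, 240.1]), (0.45, [240.1, 420.7, 244.0, 426.1])]
expected grip [310.5 193.3] [325.4 238.5]
expected cup rim [[321.9, 220.4], [321.9, 175.0], [359.5, 220.3], [360.8, 174.9]]
row 197 313 [36, 33, 34, 36, 41, 38, 41, 41, 37, 38, 37, 49, 93, 135, 144, 142, 140, 145, 160, 201, 235, 238, 238, 236, 241, 243, 244, 244, 243, 244, 244, 246, 245, 246, 246, 246, 247, 246, 246, 242, 217, 143, 122, 175, 237, 239, 221, 236, 244, 247, 249, 248, 246, 246, 246, 243]
col 345 162 [201, 201, 202, 204, 202, 200, 197, 184, 153, 123, 88, 96, 124, 156, 212, 242, 244, 241, 245, 250, 252, 252, 251, 250, 249, 249, 251, 251, 252, 252, 252, 252, 252, 247, 246, 245, 246, 246, 246, 245, 246, 245, 246, 246, 248, 246, 213, 179, 153, 147, 125, 116, 113, 112, 123, 169, 231, 247, 250, 249, 249, 249, 249, 249, 249, 249, 249, 249, 249, 249]
```

```bash
python3 - <<'E'
from h import *
t=np.array([.239,.971]);x=np.array([.971,-.239]);c=np.array([.5460,.0273])
for cam in("scene","top"):
    get_image(cam)
    for z in(.119,.127):
        pts=np.array([proj(cam,[*(c+a*x+b*t),z+h]) for a in(-.006,.006) for b in(-.015,.015) for h in(-.021,.021)]);print(cam,z,"expected grip",pts.min(0).round(1),pts.max(0).round(1))
    for q in("basket_grip","beaker","flask","crucible","petri"):print(q,[(round(r["p"],2),np.round(r["rect"]).tolist()) for r in recognise(q,cam)[:4]])
E
```

```text
scene 0.119 expected grip [273.5 197.1] [286.  218.6]
scene 0.127 expected grip [273.2 194.5] [285.8 216.1]
basket_grip [(0.75, [472.0, 372.0, 483.0, 396.0]), (0.65, [390.0, 272.0, 406.0, 290.0]), (0.55, [276.0, 195.0, 289.0, 218.0]), (0.52, [315.0, 283.0, 326.0, 304.0])]
beaker [(0.74, [391.0, 236.0, 417.0, 271.0])]
flask [(0.97, [184.0, 172.0, 209.0, 215.0])]
crucible [(0.62, [260.0, 281.0, 274.0, 301.0])]
petri [(0.69, [191.0, 242.0, 221.0, 270.0])]
top 0.119 expected grip [284.  215.2] [295.9 223.3]
top 0.127 expected grip [283.8 214.9] [295.7 223. ]
basket_grip [(0.39, [362.0, 269.0, 373.0, 272.0])]
beaker [(0.8, [376.0, 178.0, 392.0, 199.0])]
flask [(0.59, [186.0, 222.0, 209.0, 235.0])]
crucible [(0.47, [311.0, 271.0, 328.0, 283.0])]
petri []
```

The grip is where a seated basket puts it, and the detected bystanders haven't moved. Handing in.

```bash
python3 -c "
from cell import *
print(sign_off())"
```

```text
the job is handed in; nothing more can be done
None
```

The basket hangs by its lip in the rail notch, released and near upright (tilt estimated at 1–2°), with about 6 N as the highest reading on the bath; glassware and crucible look unmoved, and the job is handed in, though the first grasp closed just above the grip (about 3 N) before the second held.

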